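# Snap the retaining clip into the spindle groove

## Robot

A 6-joint arm with a two-finger parallel gripper is mounted at the origin on a cart in front of the work surface, level with it; the furniture and walls round the work are solid. World frame = base frame: x ahead of the robot, y to its left, z up, the work surface at z = 0. Lengths are in m, angles in degrees, forces in N, time in s.
With the tool pointing down it reaches from about 0.3 to 0.75 m from the base axis. Payload 8.5 kg.
Tool frame: the origin (TCP) lies at the very end of the fingers, on their centre line; the grasp point (between the pads) lies 19 mm behind it (env.grip_depth is the z of the grasp point in the tool frame, in m); z points along the fingers, y is the direction in which the jaws open and shut (so a half turn about z gives the same grasp; the last joint's range is limited). The gripper opens to 85 mm and grips with 20 to 120 N. Pads are 22 mm wide; open, the fingers measure 114 mm over their backs; the gripper's body (76 mm by 85 mm) begins 54 mm behind the grasp point. The pads swing forward as they close: fully open they stand 13 mm farther back than shut.
Start: joints at [-89.169, 21.807, 74.336, -0, 83.858, -12.336], TCP at [0.125, -0.536, 0.231] pointing down, gripper open.
Joint ranges: [-178.18, 178.18], [-50.72, 133.34], [12.68, 142.11], [-81.47, 261.47], [9.98, 163.14], [-165.26, 165.26]. Speed limits (degrees/s): [136.94, 136.94, 180, 180, 180, 180].

## Interface

Orientations are given as a 3x3 rotation matrix whose columns are the frame's x, y, z axes.
In Python, from rig import env gives the robot as it stands.
- The arm moves only by the tool apply_moves, never from a script. Its argument "plan" is a list of rows, each an object of numbers: "tx", "ty", "tz": the shift along the world's x, y, z in mm; "rx", "ry", "rz": the turn, a rotation vector about the world's x, y, z in rad; "jaw": the opening, from -1 (shut) to 1 (fully open). A call has 1 to 12 rows; each row is the pose to reach, as a shift and turn from the pose measured when the call began; what a row does not reach only later rows make up. A row lasts 1/10 s, in which the tool goes at most 50 mm and 8.59 degrees, less where a joint would pass 70% of its speed; a pose out of reach is approached as far as the arm can. A call with a gripper value outside its range is refused whole. The fingers move at their own pace and stop on an object; "grip_force" is the grip in N (left out, the last holds). Time passes only in rows, so rows that repeat a pose let the fingers close. It gives the time, the measured TCP pose, the force and the opening at its end, in the units of the state.
- env.observe(): the state, without advancing time (a new reading comes with each control period).
- env.get_image(name): name is "side" or "top"; returns a dict with "image" (420x560x3 uint8, red, green, blue), "intrinsics" (3x3 intrinsics, pixels), "k1" (the pictures are not rectified: a ray, as slopes to the right and down, at radius r is drawn at 1 + k1 r^2 times it, then the intrinsics apply), "world_from_camera" (4x4, takes a point from camera to world coordinates). Camera axes: x right, y up, looking along -z (the intrinsics and any distortion apply to the point x, -y, -z); pixel columns grow to the right and rows downward; lengths in m; the calibration is good to about 2 mm. A picture is of the moment at which its call begins. There is no depth.
- env.close_job(): hands the job in, once; it reports no verdict.
The state is a dict: "time_s": time; "q": joint angles; "qvel": joint speeds; "joint_efforts": joint torques, N m; "position": TCP position; "tool_rot": TCP orientation; "ft_force": force on the tool from outside, world axes, zero at the start; "wrist_torque": the same for the moment, N m; "grip_width": finger opening in m.
Only numpy, scipy, OpenCV 4.12 (cv2) and the standard library are available. Lean on these libraries where they do the work, as an engineer would, in place of code of your own. Each camera call takes 0.05 s, during which the arm holds its last target.

## Task

Take the spring clip with the orange grip tab out of its blue holder and push it straight down, mouth first, onto the level spindle of the roller stand until it snaps fully home in the spindle's groove, then let go of it. The groove has to be seen or felt for: the spindle is clamped at a different overhang each time, and a clip forced down on the thick part of the spindle never goes on. Work gently: never push or press the clip against the spindle with more than about 25 newtons (2.5 kg), and leave the brass weight, the black tape roll and the green tin where they are.

Things in the scene. Friction and masses are not known exactly. Their poses are not given: they have to be found in the camera images.
- clip_grip (a point): Hold point of the loose clip (45 g steel fork with two sprung jaws under an orange tab). The tab is 26 mm along x, 10 mm thick along y (grasp across these, from above), from 30 mm below this point to 17 mm above; fingertips may reach 20 mm below. Site z points up, y lies along the spindle when fitted, either way round. At the start it stands upright in the holder; draw it up 27 mm.
- clip_bore (a point): Centre of the clip's bore, 50 mm straight below clip_grip, same axes; on the spindle axis when home. Jaws are 8 mm thick along y. Two round noses (radius 3.2 mm) are centred 7.5 mm below it and 7.3 mm to either side along x; each springs out up to 6 mm. An orange flange, 44 x 22 mm, has its underside 16 mm above it.
- holder: Fixed blue holder, 72 x 47 x 32 mm with a foot 96 mm long in x, origin under its centre on the bench. The clip's jaws hang in its pocket, the clip's flange rests on its top, 32 mm up. Clip and holder have the same axes at the start.
- stand: Fixed roller stand, origin on the bench, z up, y along the spindle. Base plate 80 mm in x, y -55 to +75 mm, 10 mm thick; bearing block y +45 to +75 mm, 85 mm tall. The level 26 mm spindle runs along y at x 0, 65 mm up, from the block to a free end on the -y side. Clamped fast, it has one groove, 16 mm across, 10 mm wide. A black 38 mm roller sits 20 to 32 mm to the +y side of the groove centre.
- spindle_axis (a point): Point of the stand on the spindle axis, 65 mm up, axes as the stand's. The groove centre lies anywhere from y -13 to +13 mm of it: not measured, so look, or slide the clip along under a push of 3 to 6 N. Free end 43 mm to the -y side of the groove. Clip bore over axis: 22 mm with noses on the thick part, 16 mm dropped in the groove, then a push of 8 to 20 N snaps it home to within 1 mm.
- weight: Bystander: brass weight with a knob, 28 mm diameter, 46 mm tall, origin under its centre. Loose.
- tape: Bystander: roll of black tape lying flat, 66 mm diameter, 19 mm tall, origin under its centre. Loose.
- tin: Bystander: round green tin with a white lid, 59 mm diameter, 30 mm tall, origin under its centre. Loose.
There are look-alikes about, which are no part of the job. There is more than one size of the part that bears clip_grip; the job needs the smaller.

How it is judged (in metres and radians):
On the way:
1. the clip is drawn out of its holder and lifted clear (height (world z) of clip_bore above 0.05 m), for 0.2 s.
At the end, for the whole second after the job is handed in: The clip sits in the groove: its bore centre within 2 mm of the spindle axis both across and in height, within 17 mm of the middle of the groove's range along the spindle, its y axis within 0.15 rad of the spindle's direction, at rest and released (z of clip_bore in the frame of spindle_axis between -0.002 and 0.002 m and x of clip_bore in the frame of spindle_axis between -0.002 and 0.002 m and y of clip_bore in the frame of spindle_axis between -0.017 and 0.017 m and angle between the y axis of clip_bore and the y axis of stand, either way round below 0.15 rad and linear speed of clip below 0.02 m/s); the robot touches nothing.
It fails at once if the clip presses on the spindle or stand with more than 45 N, all contacts added up (a push of some 25 N) (contact force between clip and stand above 45 N).
It fails at once if the fingers press on the spindle or stand with more than 45 N (contact force between the fingers and stand above 45 N).
It fails at once if a bystander is moved by more than 15 mm (distance of any of weight, tape, tin from where it was at the start of the episode above 0.015 m).
It also fails if it takes over 72 s, if anything falls off the work surface, if the arm or the gripper's body presses on something with over 40 N, if the wrist force passes 120 N, or if a joint passes its speed limit or range.

## Working session

There is one attempt and no reset: what is moved stays moved. The work goes in short steps, Python scripts to look and compute and a tool call to move; the robot and the scene stay as the last step left them, time stands still between calls to the robot, and variables do not carry over. Pictures are saved under pics/ and viewed, and the job is handed in when it is done.

Besides the shell and the picture viewer there is one more tool, called after "Emit:" as name(argument=value, ...), one argument or row to a line, values as JSON. apply_moves: Moves the arm, as the interface text tells. Its arguments: {"type":"object","properties":{"plan":{"type":"array","items":{"type":"object","properties":{"tx":{"type":"number"},"ty":{"type":"number"},"tz":{"type":"number"},"rx":{"type":"number"},"ry":{"type":"number"},"rz":{"type":"number"},"jaw":{"type":"number"}}}},"grip_force":{"type":"number"}},"required":["plan"]}

```bash
ls; mkdir -p pics
python3 - <<'E'
from rig import env
import cv2
print(env.observe())
for n in ("side","top"):
    d=env.get_image(n); cv2.imwrite(f"pics/{n}0.png",d["image"][:,:,::-1]); print(n,d["intrinsics"],d["k1"],d["world_from_camera"])
E
```

```text
pics
{'time_s': 0.0, 'q': array([-8.91690150e+01,  2.18404873e+01,  7.43853095e+01,  1.40141386e-03,
        8.38556202e+01, -1.23358288e+01]), 'qvel': array([ 0.10089209,  0.01903425, -0.04312872,  0.02256799,  0.01018474,
        0.0042556 ]), 'joint_efforts': array([-1.01239639e-03, -4.48471498e+01, -2.31279731e+01, -3.24895418e-04,
        4.85114433e-03, -8.49790382e-06]), 'position': array([ 0.1252821 , -0.53524847,  0.23071321]), 'tool_rot': array([[ 9.73711602e-01,  2.27784363e-01,  3.70765020e-06],
       [ 2.27784128e-01, -9.73710620e-01,  1.42119811e-03],
       [ 3.27336885e-04, -1.38299254e-03, -9.99998990e-01]]), 'ft_force': array([ 0.46994925, -0.13250902,  0.16364832]), 'wrist_torque': array([-0.0069052 , -0.00546491,  0.02889837]), 'grip_width': 0.0852992529892226}
side [[385.79504345   0.         274.60830778]
 [  0.         385.79504345 207.76210203]
 [  0.           0.           1.        ]] -0.10853240722065671 [[-0.94655406  0.16529875 -0.27696883  0.22278109]
 [-0.32174798 -0.42355675  0.84680453  0.69461418]
 [ 0.02266371  0.89066043  0.4541039   0.53091286]
 [ 0.          0.          0.          1.        ]]
top [[491.70027754   0.         276.13544833]
 [  0.         491.70027754 205.13321393]
 [  0.           0.           1.        ]] 0.024843962963934492 [[ 1.71962126e-02  9.81414532e-01 -1.91127724e-01  2.40903064e-01]
 [-9.99851826e-01  1.70292030e-02 -2.51641809e-03 -1.85362924e-01]
 [ 7.85103540e-04  1.91142677e-01  9.81561949e-01  1.50892259e+00]
 [ 0.00000000e+00  0.00000000e+00  0.00000000e+00  1.00000000e+00]]
```

View pics/side0.png

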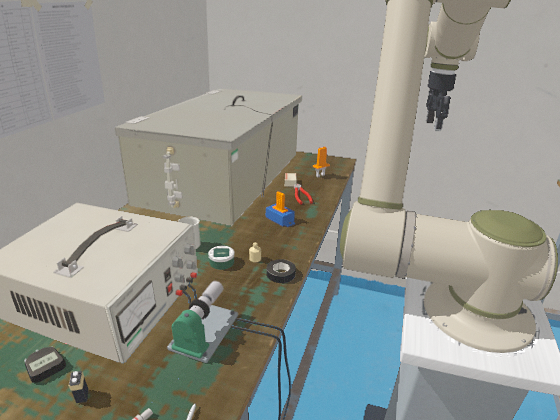

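View pics/top0.png

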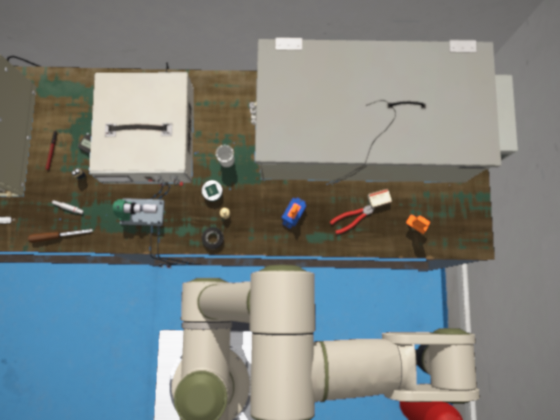

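The side view shows the blue holder with the clip at about (280,212), the stand at (205,320), the tin at (222,256), the weight at (255,252) and the tape at (281,270). A bigger look-alike clip stands at (321,160). In the top view the holder is at (293,212) and the stand at (143,210). Next I'll take enlarged crops.

```bash
cat > h.py <<'E'
import numpy as np, cv2
from rig import env
def crop(img,x0,y0,x1,y1,s,name):
    c=cv2.resize(img[y0:y1,x0:x1,::-1],None,fx=s,fy=s,interpolation=cv2.INTER_CUBIC)
    for x in range((x0+9)//10*10,x1,10):
        cv2.line(c,((x-x0)*s,0),((x-x0)*s,6 if x%50 else 14),(255,255,255),1)
        if x%20==0: cv2.putText(c,str(x),((x-x0)*s,22),0,.4,(0,255,255),1)
    for y in range((y0+9)//10*10,y1,10):
        cv2.line(c,(0,(y-y0)*s),(6,(y-y0)*s),(255,255,255),1)
        if y%20==0: cv2.putText(c,str(y),(8,(y-y0)*s+4),0,.4,(0,255,255),1)
    cv2.imwrite(name,c)
def ray(d,u,v):
    K=d["intrinsics"];k=d["k1"]
    a=np.array([(u-K[0,2])/K[0,0],(v-K[1,2])/K[1,1]]);p=a.copy()
    for _ in range(30): p=a/(1+k*(p@p))
    T=d["world_from_camera"]
    return T[:3,3],T[:3,:3]@np.array([p[0],-p[1],-1])
def atz(d,u,v,z):
    o,r=ray(d,u,v); return o+r*(z-o[2])/r[2]
def proj(d,P):
    T=d["world_from_camera"];K=d["intrinsics"]
    c=(np.atleast_2d(P)-T[:3,3])@T[:3,:3]
    p=np.c_[c[:,0],-c[:,1]]/-c[:,2:3]
    p=p*(1+d["k1"]*(p**2).sum(1,keepdims=True))
    return p*[K[0,0],K[1,1]]+[K[0,2],K[1,2]]
def tri(d1,a,d2,b):
    A=[];B=[]
    for d,p in((d1,a),(d2,b)):
        o,r=ray(d,*p); r/=np.linalg.norm(r); M=np.eye(3)-np.outer(r,r); A.append(M);B.append(M@o)
    return np.linalg.lstsq(np.vstack(A),np.hstack(B),rcond=None)[0]
E
python3 - <<'E'
from h import *
s=cv2.imread("pics/side0.png")[:,:,::-1];t=cv2.imread("pics/top0.png")[:,:,::-1]
crop(s,160,260,260,360,6,"pics/s_stand.png")
crop(s,250,180,310,235,10,"pics/s_hold.png")
crop(t,100,180,180,240,9,"pics/t_stand.png")
crop(t,265,185,325,240,10,"pics/t_hold.png")
E
```

```text
(no output)
```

View pics/s_stand.png

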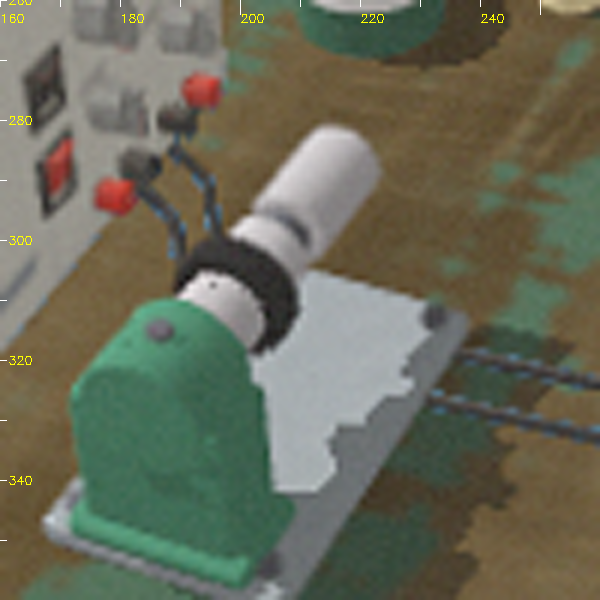

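View pics/s_hold.png

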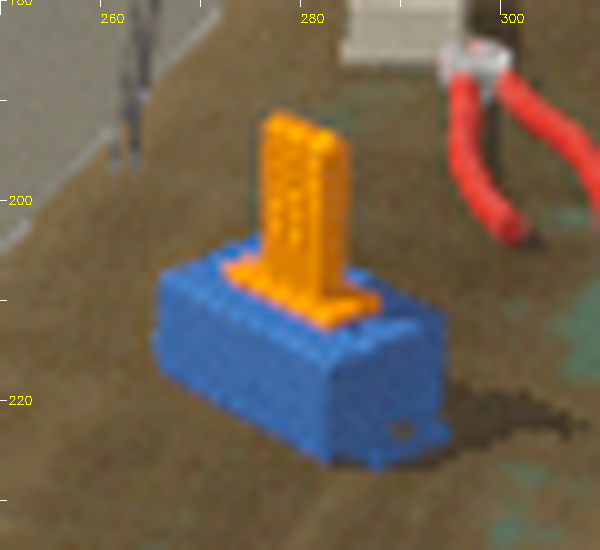

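View pics/t_stand.png

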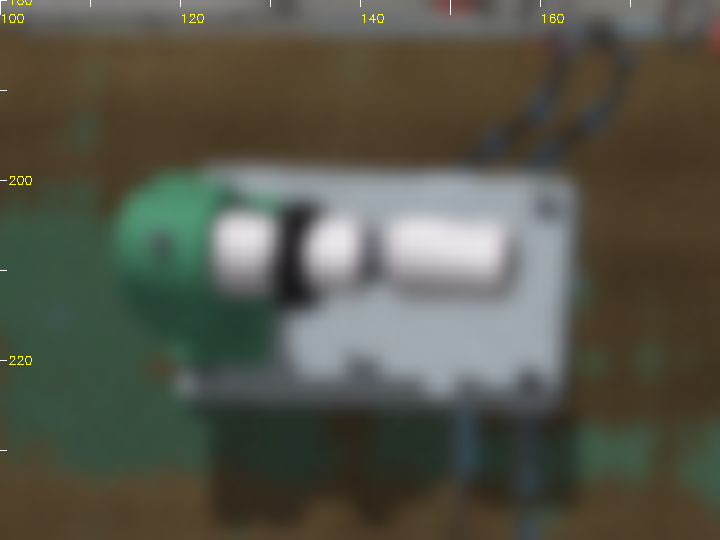

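View pics/t_hold.png

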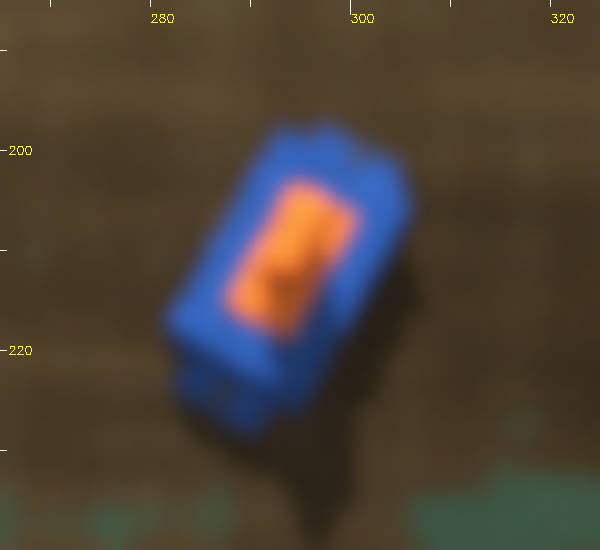

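```bash
cat > fit.py <<'E'
from h import *
from scipy.optimize import least_squares
S=env.get_image("side");T=env.get_image("top")
np.savez("cams.npz",**{n+k:d[k] for n,d in(("S",S),("T",T)) for k in("intrinsics","k1","world_from_camera")})
def pose(p,L):
    c,s=np.cos(p[2]),np.sin(p[2]); L=np.atleast_2d(L)
    return np.c_[p[0]+c*L[:,0]-s*L[:,1],p[1]+s*L[:,0]+c*L[:,1],L[:,2]]
E
cat > st.py <<'E'
from fit import *
def pts(g):
    return [(T,(.04,-.055,.01),(164,200)),(T,(-.04,-.055,.01),(162.6,222.8)),(T,(.04,.075,.01),(None,198)),
     (S,(-.04,-.055,.01),(237.5,313)),(S,(.04,.075,.01),(167.5,346)),(S,(-.04,.075,.0),(209,359)),
     (T,(0,g-.043,.078),(155.4,None)),(T,(0,g+.02,.084),(134.3,None)),(T,(0,g+.032,.084),(130.3,None)),
     (T,(0,g,.075),(141.4,None)),
     (T,(.013,g-.04,.065),(None,204.2)),(T,(-.013,g-.04,.065),(None,212.7)),(T,(-.013,g+.04,.065),(None,212.7)),(T,(.013,g+.04,.065),(None,203.6)),]
def res(p):
    r=[]
    for d,l,o in pts(p[3]):
        q=proj(d,pose(p,l))[0]
        r+=[q[i]-o[i] for i in(0,1) if o[i] is not None]
    return r
s=least_squares(res,[.3,.1,0,0],loss="soft_l1");p=s.x
print(p,np.round(res(p),1))
def draw(d,img,p,x0,y0,x1,y1,sc,name):
    c=cv2.resize(img[y0:y1,x0:x1],None,fx=sc,fy=sc,interpolation=cv2.INTER_CUBIC)
    def pl(L,col):
        q=((proj(d,pose(p,L))-[x0,y0]+.5)*sc).astype(np.int32); cv2.polylines(c,[q],False,col,1)
    for z in(0,.01): pl([(.04,-.055,z),(.04,.075,z),(-.04,.075,z),(-.04,-.055,z),(.04,-.055,z)],(0,255,255))
    a=np.linspace(0,2*np.pi,40);g=p[3]
    for y,r,col in((g-.043,.013,(255,0,0)),(g-.005,.013,(0,0,255)),(g+.005,.013,(0,0,255)),(g+.02,.019,(0,255,0)),(g+.032,.019,(0,255,0)),(.045,.013,(255,0,0))):
        pl(np.c_[r*np.cos(a),0*a+y,.065+r*np.sin(a)],col)
    cv2.imwrite(name,c)
draw(S,S["image"][:,:,::-1].copy(),p,160,260,260,360,6,"pics/s_ov.png")
draw(T,T["image"][:,:,::-1].copy(),p,100,180,180,240,9,"pics/t_ov.png")
E
python3 st.py
```

```text
[ 0.50565348  0.22169994  0.01335689 -0.00514619] [ 0.  -1.1  0.2  1.6  0.8  0.3 -3.5 -0.2 -0.3 -0.3  3.2  0.5 -0.3 -0.4
  0.2 -0.2 -0.1 -0.2  0.3]
```

View pics/s_ov.png

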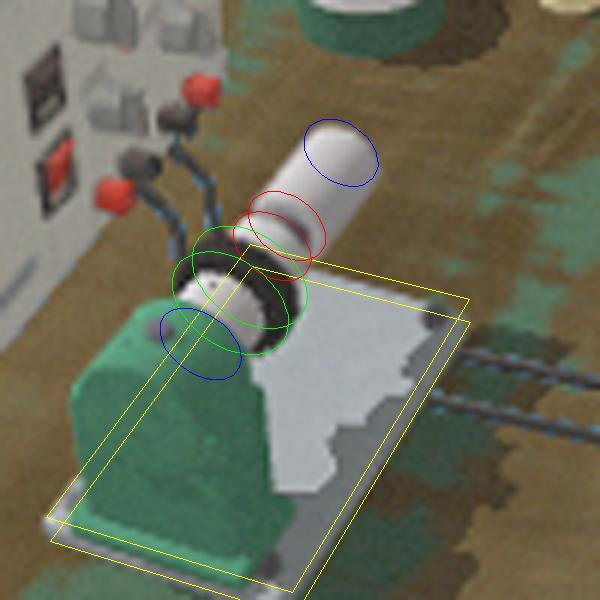

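View pics/t_ov.png

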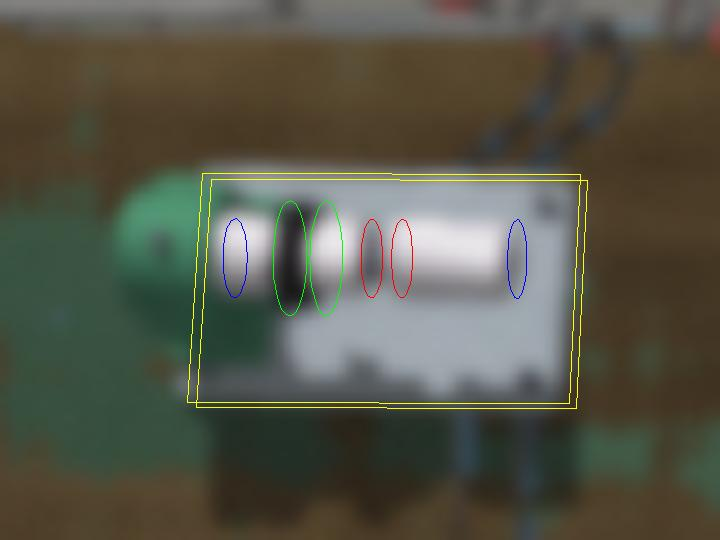

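```bash
cat > ho.py <<'E'
from fit import *
pts=[(T,(.022,.011,.034),(294.5,203)),(T,(.022,-.011,.034),(301.2,206.5)),(T,(-.022,.011,.034),(287.3,216)),(T,(-.022,-.011,.034),(294,219)),
 (T,(.036,.0235,.032),(292.5,197.5)),(T,(-.036,.0235,.032),(281.2,217.5)),(T,(.036,-.0235,.032),(305.8,204.5)),
 (S,(.022,.011,.036),(272,207)),(S,(-.022,.011,.036),(282,212.5)),(S,(-.022,-.011,.036),(288,209.5)),
 (S,(.013,.005,.083),(276.3,192)),(S,(-.013,.005,.083),(281.8,194.3)),(S,(-.013,-.005,.083),(284.7,193.3)),
 (S,(.036,.0235,.032),(266,207.7)),(S,(-.036,.0235,.032),(283,216.5)),(S,(-.036,-.0235,.032),(294.4,212))]
def res(p): return np.array([proj(d,pose(p,l))[0]+.5-o for d,l,o in pts]).ravel()
s=least_squares(res,[.45,-.2,-.5],loss="soft_l1");p=s.x
print(p,np.degrees(p[2]));print(np.round(res(p).reshape(-1,2),1))
for sub in (range(7),range(7,16)):
    q=least_squares(lambda p:res(p).reshape(-1,2)[list(sub)].ravel(),p).x;print(q)
for d,(x0,y0,x1,y1),n in((S,(250,180,310,235),"pics/s_hov.png"),(T,(265,185,325,240),"pics/t_hov.png")):
    sc=10;c=cv2.resize(d["image"][y0:y1,x0:x1,::-1],None,fx=sc,fy=sc,interpolation=cv2.INTER_CUBIC)
    for hx,hy,z,col in((.036,.0235,.032,(0,255,255)),(.048,.0235,0,(255,255,255)),(.022,.011,.036,(0,255,0)),(.013,.005,.083,(255,0,0)),(.013,.005,.036,(255,0,0))):
        L=[(hx,hy,z),(hx,-hy,z),(-hx,-hy,z),(-hx,hy,z),(hx,hy,z)]
        cv2.polylines(c,[((proj(d,pose(p,L))-[x0,y0]+.5)*sc).astype(np.int32)],False,col,1)
    cv2.imwrite(n,c)
E
python3 ho.py
```

```text
[ 0.51234562 -0.23447441 -0.49050392] -28.103804580499048
[[-0.3  0.1]
 [-0.7  0. ]
 [-0.1 -0.5]
 [-0.4 -0.1]
 [ 0.3 -0.1]
 [ 0.2  0.1]
 [ 0.4  0.2]
 [-0.2 -0.5]
 [ 0.5 -0.5]
 [ 0.2  0.1]
 [-0.4 -0. ]
 [ 0.6  0.7]
 [ 0.3  0.7]
 [-0.8 -0.3]
 [-0.2 -0.1]
 [ 0.4 -0.7]]
[ 0.51222142 -0.23477062 -0.47916343]
[ 0.512126   -0.23409557 -0.51266614]
```

```bash
python3 -c "
import cv2,numpy as np
cv2.imwrite('pics/hov.png',cv2.resize(np.hstack([cv2.imread('pics/s_hov.png'),cv2.imread('pics/t_hov.png')]),(800,366)))"
```

```text
(no output)
```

View pics/hov.png

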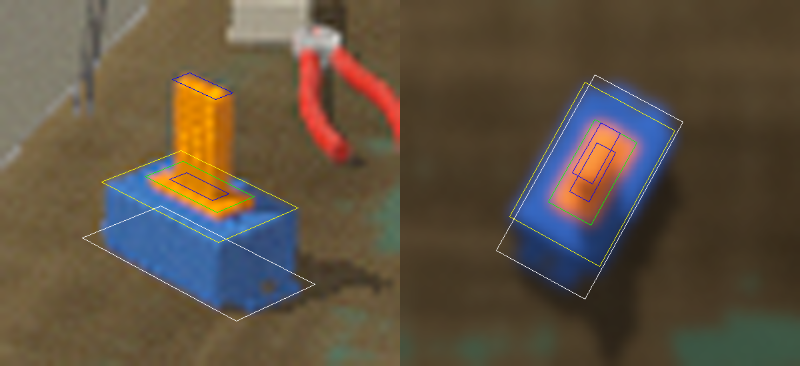

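Run:
```python
from fit import *
for u,v,z in((300,180,0),(260,177,0),(418,224,0.04),(225,213,0.04),(213,238,0.019),(212,190,.03),(137,182,.0)): print(u,v,atz(T,u,v,z).round(3))
p=env.observe();print(p["time_s"],(np.array([.5123,-.2345])-p["position"][:2])*1000)
```

```text
300 180 [ 0.617 -0.255  0.   ]
260 177 [ 0.624 -0.129  0.   ]
418 224 [ 0.476 -0.61   0.04 ]
225 213 [ 0.5   -0.027  0.04 ]
213 238 [0.426 0.009 0.019]
212 190 [0.573 0.017 0.03 ]
137 182 [0.601 0.258 0.   ]
0.4 [387.03760643 300.98960107]
```

Emit:
apply_moves(
  plan=[
    {"tx":387,"ty":301,"tz":-60,"rz":-0.728,"jaw":0.2},
    {"tx":387,"ty":301,"tz":-60,"rz":-0.728,"jaw":0.2},
    {"tx":387,"ty":301,"tz":-60,"rz":-0.728,"jaw":0.2},
    {"tx":387,"ty":301,"tz":-60,"rz":-0.728,"jaw":0.2},
    {"tx":387,"ty":301,"tz":-60,"rz":-0.728,"jaw":0.2},
    {"tx":387,"ty":301,"tz":-60,"rz":-0.728,"jaw":0.2},
    {"tx":387,"ty":301,"tz":-60,"rz":-0.728,"jaw":0.2},
    {"tx":387,"ty":301,"tz":-60,"rz":-0.728,"jaw":0.2},
    {"tx":387,"ty":301,"tz":-60,"rz":-0.728,"jaw":0.2},
    {"tx":387,"ty":301,"tz":-60,"rz":-0.728,"jaw":0.2},
    {"tx":387,"ty":301,"tz":-60,"rz":-0.728,"jaw":0.2},
    {"tx":387,"ty":301,"tz":-60,"rz":-0.728,"jaw":0.2},
  ],
  grip_force=80,
)

```text
validation failed for argument at $.pl...
```

Emit:
apply_moves(
  plan=[
    {"tx":40,"ty":30,"tz":0,"rx":0,"ry":0,"rz":-0.1,"jaw":0.2},
  ],
  grip_force=80,
)

```text
time_s: 0.5
position: [0.1629, -0.5077, 0.2306]
tool_rot: [[0.992, 0.123, -0.001], [0.123, -0.992, -0.0], [-0.001, 0.0, -1.0]]
ft_force: [1.0, 0.2, -0.2]
grip_width: 0.0733
```

Emit:
apply_moves(
  plan=[
    {"tx":35,"ty":27,"tz":0,"rx":0,"ry":0,"rz":-0.1,"jaw":0.2},
    {"tx":70,"ty":54,"tz":0,"rx":0,"ry":0,"rz":-0.2,"jaw":0.2},
    {"tx":105,"ty":82,"tz":0,"rx":0,"ry":0,"rz":-0.3,"jaw":0.2},
    {"tx":140,"ty":109,"tz":0,"rx":0,"ry":0,"rz":-0.4,"jaw":0.2},
    {"tx":175,"ty":136,"tz":0,"rx":0,"ry":0,"rz":-0.5,"jaw":0.2},
    {"tx":210,"ty":164,"tz":0,"rx":0,"ry":0,"rz":-0.6,"jaw":0.2},
    {"tx":245,"ty":191,"tz":0,"rx":0,"ry":0,"rz":-0.618,"jaw":0.2},
    {"tx":280,"ty":218,"tz":0,"rx":0,"ry":0,"rz":-0.618,"jaw":0.2},
    {"tx":315,"ty":246,"tz":0,"rx":0,"ry":0,"rz":-0.618,"jaw":0.2},
    {"tx":349,"ty":273,"tz":0,"rx":0,"ry":0,"rz":-0.618,"jaw":0.2},
    {"tx":349,"ty":273,"tz":0,"rx":0,"ry":0,"rz":-0.618,"jaw":0.2},
  ],
)

```text
time_s: 1.6
position: [0.5147, -0.2314, 0.2303]
tool_rot: [[0.883, -0.47, -0.0], [-0.47, -0.883, 0.001], [-0.001, -0.001, -1.0]]
ft_force: [-0.8, -0.2, -0.3]
grip_width: 0.0513
```

Emit:
apply_moves(
  plan=[
    {"tx":-2.4,"ty":-3.1,"tz":-45,"rz":0,"jaw":0.0},
    {"tx":-2.4,"ty":-3.1,"tz":-90,"rz":0,"jaw":0.0},
    {"tx":-2.4,"ty":-3.1,"tz":-120,"rz":0,"jaw":0.0},
    {"tx":-2.4,"ty":-3.1,"tz":-120,"rz":0,"jaw":0.0},
  ],
)

```text
validation failed for argument at $.pl...
```

Run:
```python
from fit import *
crop(S["image"],230,130,320,230,6,"pics/a1.png")
crop(T["image"],260,170,330,240,8,"pics/a2.png")
```

```text
(no output)
```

View pics/a1.png

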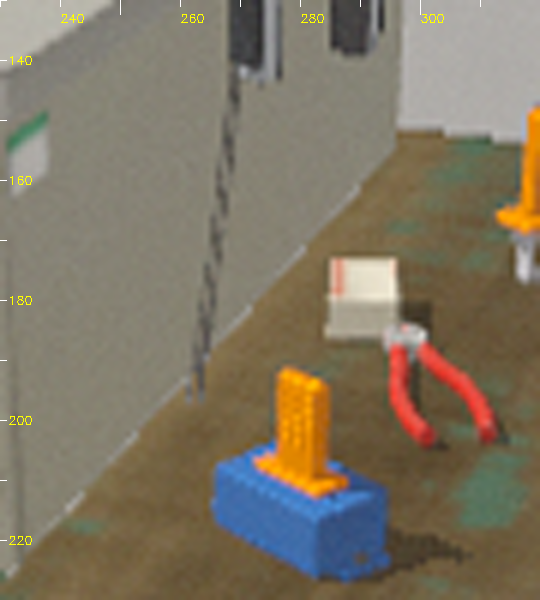

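View pics/a2.png

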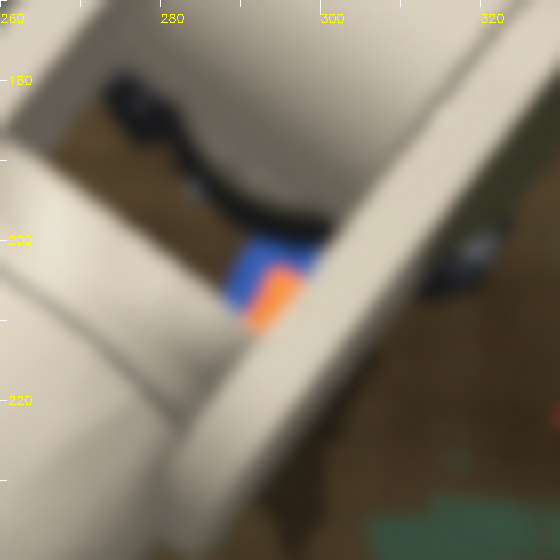

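All six motion keys are evidently required in each row, so the move was refused. I'm retrying the descent.

Emit:
apply_moves(
  plan=[
    {"tx":-2.4,"ty":-3.1,"tz":-45,"rx":0,"ry":0,"rz":-0.005,"jaw":0.0},
    {"tx":-2.4,"ty":-3.1,"tz":-90,"rx":0,"ry":0,"rz":-0.005,"jaw":0.0},
    {"tx":-2.4,"ty":-3.1,"tz":-125,"rx":0,"ry":0,"rz":-0.005,"jaw":0.0},
    {"tx":-2.4,"ty":-3.1,"tz":-125,"rx":0,"ry":0,"rz":-0.005,"jaw":0.0},
  ],
)

```text
time_s: 2.1
position: [0.507, -0.2369, 0.1016]
tool_rot: [[0.878, -0.479, -0.009], [-0.479, -0.878, 0.005], [-0.01, -0.0, -1.0]]
ft_force: [-0.1, 0.4, 1.1]
grip_width: 0.0428
```

Run:
```python
from fit import *
print(env.observe()["position"])
crop(S["image"],230,130,320,230,6,"pics/b1.png")
```

```text
[ 0.50959528 -0.23823879  0.10639668]
```

View pics/b1.png

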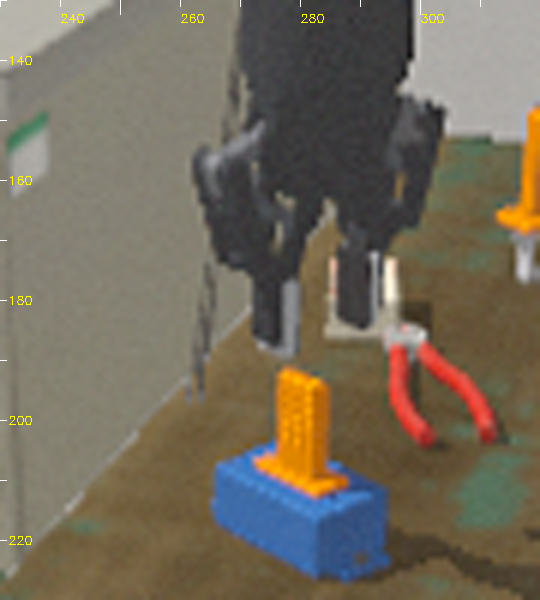

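Emit:
apply_moves(
  plan=[
    {"tx":2,"ty":3,"tz":-5,"rx":0,"ry":0,"rz":0,"jaw":0.0},
    {"tx":2,"ty":3,"tz":-5,"rx":0,"ry":0,"rz":0,"jaw":0.0},
    {"tx":2,"ty":3,"tz":-5,"rx":0,"ry":0,"rz":0,"jaw":0.0},
  ],
)

```text
time_s: 2.5
position: [0.512, -0.2354, 0.1025]
tool_rot: [[0.878, -0.478, 0.0], [-0.478, -0.878, -0.001], [0.001, 0.001, -1.0]]
ft_force: [0.4, -1.2, 0.1]
grip_width: 0.0422
```

Emit:
apply_moves(
  plan=[
    {"tx":0.3,"ty":0.9,"tz":-18,"rx":0,"ry":0,"rz":0.005,"jaw":0.0},
    {"tx":0.3,"ty":0.9,"tz":-36,"rx":0,"ry":0,"rz":0.005,"jaw":0.0},
    {"tx":0.3,"ty":0.9,"tz":-48,"rx":0,"ry":0,"rz":0.005,"jaw":0.0},
    {"tx":0.3,"ty":0.9,"tz":-52,"rx":0,"ry":0,"rz":0.005,"jaw":0.0},
    {"tx":0.3,"ty":0.9,"tz":-52,"rx":0,"ry":0,"rz":0.005,"jaw":0.0},
    {"tx":0.3,"ty":0.9,"tz":-52,"rx":0,"ry":0,"rz":0.005,"jaw":0.0},
  ],
)

```text
time_s: 3.1
position: [0.5126, -0.2348, 0.0512]
tool_rot: [[0.881, -0.474, 0.002], [-0.474, -0.881, -0.002], [0.002, 0.001, -1.0]]
ft_force: [-0.2, -0.4, -0.1]
grip_width: 0.0428
```

Run:
```python
from fit import *
crop(S["image"],230,150,320,230,7,"pics/c1.png")
```

```text
(no output)
```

View pics/c1.png

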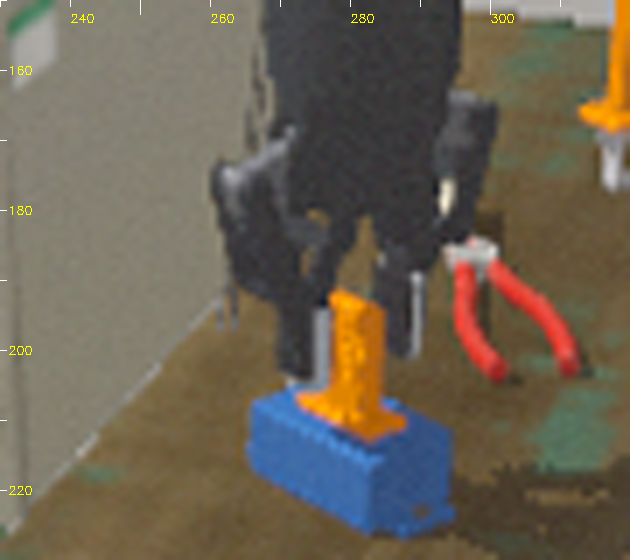

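Run:
```python
from fit import *
t=np.array([.5126,-.2348,.0512]);y=np.array([-.474,-.881,0]);x=np.array([.881,-.474,0])
for s in(1,-1):
  for w in(-.011,.011): print(proj(S,t+s*y*.0214+w*x+[0,0,.006])+.5)
```

```text
[[288.26796926 200.41357303]]
[[282.85487693 197.84832423]]
[[277.21484282 204.80070872]]
[[271.81407233 202.11510641]]
```

Emit:
apply_moves(
  plan=[
    {"tx":0,"ty":0,"tz":0,"rx":0,"ry":0,"rz":0,"jaw":-0.5},
    {"tx":0,"ty":0,"tz":0,"rx":0,"ry":0,"rz":0,"jaw":-1},
    {"tx":0,"ty":0,"tz":0,"rx":0,"ry":0,"rz":0,"jaw":-1},
    {"tx":0,"ty":0,"tz":0,"rx":0,"ry":0,"rz":0,"jaw":-1},
    {"tx":0,"ty":0,"tz":0,"rx":0,"ry":0,"rz":0,"jaw":-1},
    {"tx":0,"ty":0,"tz":0,"rx":0,"ry":0,"rz":0,"jaw":-1},
  ],
  grip_force=80,
)

```text
time_s: 3.9
position: [0.5126, -0.2348, 0.0513]
tool_rot: [[0.881, -0.474, 0.002], [-0.474, -0.881, -0.002], [0.003, 0.001, -1.0]]
ft_force: [-1.1, 0.5, 4.7]
grip_width: 0.0087
```

Emit:
apply_moves(
  plan=[
    {"tx":0,"ty":0,"tz":6,"rx":0,"ry":0,"rz":0,"jaw":-1},
    {"tx":0,"ty":0,"tz":12,"rx":0,"ry":0,"rz":0,"jaw":-1},
    {"tx":0,"ty":0,"tz":20,"rx":0,"ry":0,"rz":0,"jaw":-1},
    {"tx":0,"ty":0,"tz":28,"rx":0,"ry":0,"rz":0,"jaw":-1},
    {"tx":0,"ty":0,"tz":40,"rx":0,"ry":0,"rz":0,"jaw":-1},
    {"tx":0,"ty":0,"tz":60,"rx":0,"ry":0,"rz":0,"jaw":-1},
    {"tx":0,"ty":0,"tz":90,"rx":0,"ry":0,"rz":0,"jaw":-1},
    {"tx":0,"ty":0,"tz":120,"rx":0,"ry":0,"rz":0,"jaw":-1},
    {"tx":0,"ty":0,"tz":120,"rx":0,"ry":0,"rz":0,"jaw":-1},
  ],
)

```text
time_s: 4.8
position: [0.514, -0.2356, 0.1761]
tool_rot: [[0.881, -0.474, 0.008], [-0.474, -0.881, -0.007], [0.011, 0.002, -1.0]]
ft_force: [0.2, -0.2, -0.9]
grip_width: 0.009
```

Run:
```python
from fit import *
print(env.observe())
crop(S["image"],230,120,320,230,5,"pics/d1.png")
```

```text
{'time_s': 4.9, 'q': array([-3.66086332e+01,  2.58685226e+01,  7.79501907e+01, -5.39648545e-02,
        7.59404545e+01,  8.16858969e+01]), 'qvel': array([ 0.10938165,  1.48529194,  1.79249578, -0.05651442, -0.41317182,
        0.02937696]), 'joint_efforts': array([ 6.29770872e-02, -4.93444276e+01, -2.29492414e+01, -8.28346601e-04,
        4.74305847e-02, -1.02523636e-04]), 'position': array([ 0.51260901, -0.23473405,  0.17207608]), 'tool_rot': array([[ 0.88062444, -0.4738065 ,  0.00282934],
       [-0.47379783, -0.88062768, -0.0032401 ],
       [ 0.00402677,  0.00151277, -0.99999075]]), 'ft_force': array([ 0.4903995 ,  0.04448002, -0.74629952]), 'wrist_torque': array([0.00660468, 0.02163528, 0.00059364]), 'grip_width': 0.009296029792787354}
```

View pics/d1.png

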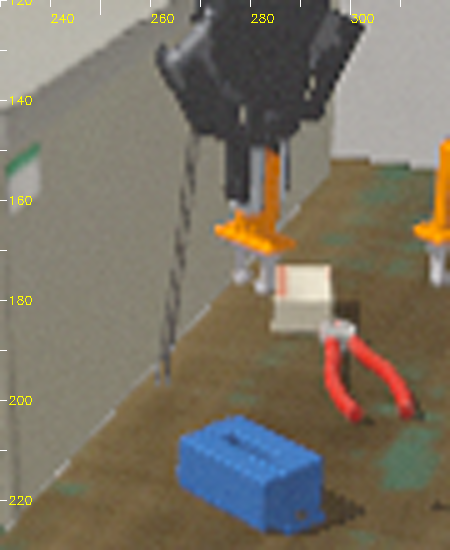

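```bash
sed -i 's/q=proj(d,pose(p,l))\[0\]/q=proj(d,pose(p,l))[0]+.5/; s/(S,(-.04,.075,.0),(209,359)),/(S,(-.04,.075,.01),(208.5,359)),/; s/(237.5,313)/(238,313)/' st.py; python3 st.py
python3 - <<'E'
import re
E
sed -n 1,12p st.py | head -3
```

```text
[ 0.50627397  0.22276626  0.00709103 -0.00468867] [ 0.3 -0.7  0.3  2.   0.9 -0.1 -2.6 -0.5  0.4 -0.7  0.1  0.5 -0.3 -0.4
  0.2  0.2  0.3 -0.   0.5]
from fit import *
def pts(g):
    return [(T,(.04,-.055,.01),(164,200)),(T,(-.04,-.055,.01),(162.6,222.8)),(T,(.04,.075,.01),(None,198)),
```

Emit:
apply_moves(
  plan=[
    {"tx":0,"ty":40,"tz":0,"rx":0,"ry":0,"rz":0.05,"jaw":-1},
    {"tx":-1,"ty":80,"tz":0,"rx":0,"ry":0,"rz":0.1,"jaw":-1},
    {"tx":-2,"ty":125,"tz":0,"rx":0,"ry":0,"rz":0.16,"jaw":-1},
    {"tx":-2,"ty":170,"tz":0,"rx":0,"ry":0,"rz":0.22,"jaw":-1},
    {"tx":-3,"ty":215,"tz":0,"rx":0,"ry":0,"rz":0.28,"jaw":-1},
    {"tx":-3,"ty":260,"tz":0,"rx":0,"ry":0,"rz":0.34,"jaw":-1},
    {"tx":-4,"ty":305,"tz":0,"rx":0,"ry":0,"rz":0.4,"jaw":-1},
    {"tx":-5,"ty":350,"tz":0,"rx":0,"ry":0,"rz":0.46,"jaw":-1},
    {"tx":-6,"ty":390,"tz":0,"rx":0,"ry":0,"rz":0.507,"jaw":-1},
    {"tx":-6,"ty":420,"tz":0,"rx":0,"ry":0,"rz":0.507,"jaw":-1},
    {"tx":-6,"ty":438,"tz":0,"rx":0,"ry":0,"rz":0.507,"jaw":-1},
    {"tx":-6,"ty":440,"tz":0,"rx":0,"ry":0,"rz":0.507,"jaw":-1},
  ],
)

```text
time_s: 6.2
position: [0.5054, 0.2073, 0.1695]
tool_rot: [[1.0, 0.016, -0.001], [0.016, -1.0, -0.001], [-0.001, 0.001, -1.0]]
ft_force: [-1.6, 0.0, -1.5]
grip_width: 0.0089
```

Run:
```python
from fit import *
print(env.observe()["position"],env.observe()["tool_rot"])
crop(S["image"],160,220,270,350,5,"pics/e1.png")
crop(T["image"],90,160,190,240,8,"pics/e2.png")
```

```text
[0.50583405 0.20546659 0.16979706] [[ 9.99901635e-01  1.40126045e-02 -6.05404791e-04]
 [ 1.40116682e-02 -9.99900670e-01 -1.52399898e-03]
 [-6.26699852e-04  1.51536635e-03 -9.99998655e-01]]
```

View pics/e1.png

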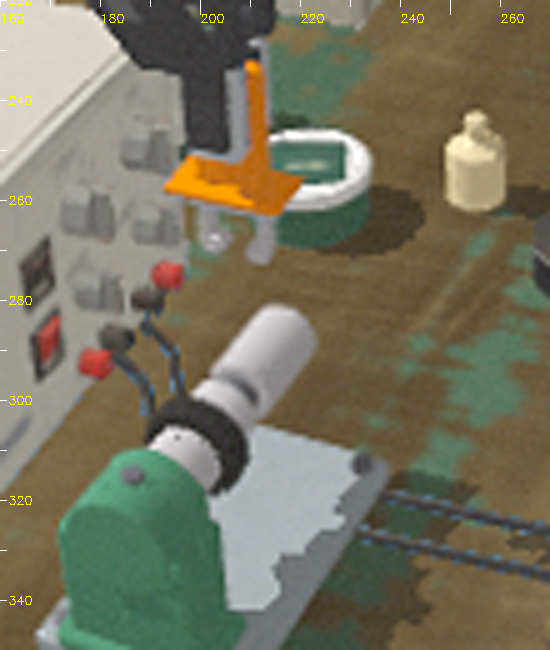

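View pics/e2.png

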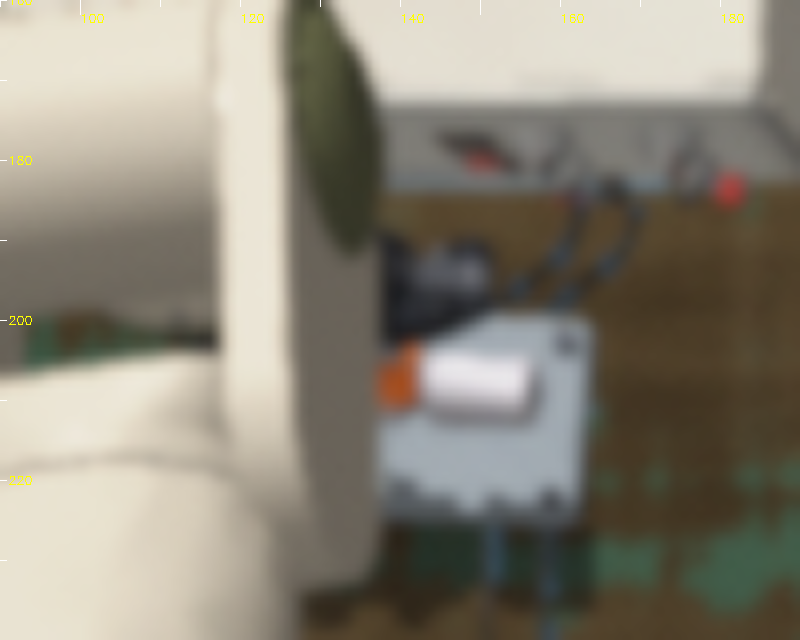

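Run:
```python
from fit import *
t=np.array([.5058,.2055,.1698])
for l,o in(((.022,.011),(193.2,258.5)),((-.022,.011),(213.5,263.5)),((-.022,-.011),(220.3,256)),((.022,-.011),None)):
  for z in(.0,.004): print(l,z,proj(S,pose([*t[:2],.014],[(*l,t[2]-.0193+z)]))+.5,o)
```

```text
(0.022, 0.011) 0.0 [[192.0594061  258.07551713]] (193.2, 258.5)
(0.022, 0.011) 0.004 [[191.87358362 256.15016974]] (193.2, 258.5)
(-0.022, 0.011) 0.0 [[215.10290962 263.21481584]] (213.5, 263.5)
(-0.022, 0.011) 0.004 [[214.97969206 261.26681721]] (213.5, 263.5)
(-0.022, -0.011) 0.0 [[220.62267004 256.34796584]] (220.3, 256)
(-0.022, -0.011) 0.004 [[220.51965601 254.4321577 ]] (220.3, 256)
(0.022, -0.011) 0.0 [[198.07240172 251.48271105]] None
(0.022, -0.011) 0.004 [[197.90964126 249.58907831]] None
```

Run:
```python
from fit import *
t=np.array([.5058,.2055,.1698])
for l in((.022,-.011,-.0193),(-.022,-.011,-.0193),(.013,-.005,.033),(-.013,-.005,.033),(.013,-.005,-.01),(-.013,-.005,-.01)):
  print(l,proj(T,pose([*t[:2],.014],[(*l[:2],t[2]+l[2])]))+.5)
print(proj(T,[[.5063+.013,.185,.065],[.5063-.013,.185,.065],[.5063,.185,.078]])+.5)
```

```text
(0.022, -0.011, -0.0193) [[143.22057836 195.51473324]]
(-0.022, -0.011, -0.0193) [[142.35562561 210.86088043]]
(0.013, -0.005, 0.033) [[135.68536866 194.67466025]]
(-0.013, -0.005, 0.033) [[135.1278099  204.07964479]]
(0.013, -0.005, -0.01) [[140.0069449  197.94924167]]
(-0.013, -0.005, -0.01) [[139.48150574 207.07588241]]
[[153.92432947 204.45027627]
 [153.35594056 213.01525498]
 [152.56321598 207.91229253]]
```

Emit:
apply_moves(
  plan=[
    {"tx":0.7,"ty":4,"tz":-20,"rx":0,"ry":0,"rz":-0.005,"jaw":-1},
    {"tx":0.7,"ty":4,"tz":-36,"rx":0,"ry":0,"rz":-0.005,"jaw":-1},
    {"tx":0.7,"ty":4,"tz":-40,"rx":0,"ry":0,"rz":-0.005,"jaw":-1},
    {"tx":0.7,"ty":4,"tz":-42,"rx":0,"ry":0,"rz":-0.005,"jaw":-1},
    {"tx":0.7,"ty":4,"tz":-42,"rx":0,"ry":0,"rz":-0.005,"jaw":-1},
    {"tx":0.7,"ty":4,"tz":-42,"rx":0,"ry":0,"rz":-0.005,"jaw":-1},
    {"tx":0.7,"ty":4,"tz":-42,"rx":0,"ry":0,"rz":-0.005,"jaw":-1},
  ],
)

```text
time_s: 7.2
position: [0.5072, 0.2086, 0.129]
tool_rot: [[1.0, 0.007, 0.002], [0.007, -1.0, -0.001], [0.002, 0.001, -1.0]]
ft_force: [-0.0, 0.4, 0.2]
grip_width: 0.0091
```

Run:
```python
from fit import *
o=env.observe();print(o["time_s"],o["position"],o["ft_force"],o["wrist_torque"],o["tool_rot"])
crop(S["image"],170,240,250,330,7,"pics/f1.png")
```

```text
7.3 [0.50709891 0.20864972 0.1288328 ] [-0.24585999  0.1551859  -0.73727596] [0.00285325 0.04570577 0.047212  ] [[ 0.9999743   0.00705021  0.00129867]
 [ 0.00705163 -0.99997454 -0.00109192]
 [ 0.00129094  0.00110105 -0.99999856]]
```

View pics/f1.png

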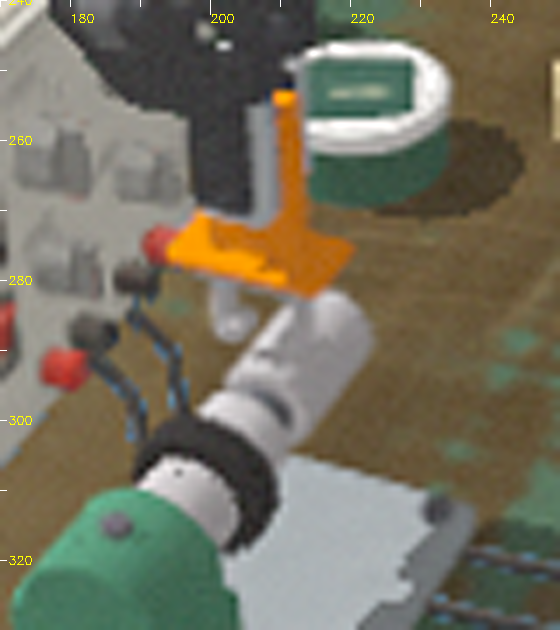

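Emit:
apply_moves(
  plan=[
    {"tx":0,"ty":0,"tz":-2,"rx":0,"ry":0,"rz":0,"jaw":-1},
    {"tx":0,"ty":0,"tz":-4,"rx":0,"ry":0,"rz":0,"jaw":-1},
    {"tx":0,"ty":0,"tz":-5,"rx":0,"ry":0,"rz":0,"jaw":-1},
    {"tx":0,"ty":0,"tz":-6,"rx":0,"ry":0,"rz":0,"jaw":-1},
    {"tx":0,"ty":0,"tz":-6.5,"rx":0,"ry":0,"rz":0,"jaw":-1},
    {"tx":0,"ty":0,"tz":-6.5,"rx":0,"ry":0,"rz":0,"jaw":-1},
  ],
)

```text
time_s: 7.9
position: [0.5072, 0.2086, 0.1225]
tool_rot: [[1.0, 0.007, 0.002], [0.007, -1.0, -0.001], [0.002, 0.001, -1.0]]
ft_force: [-1.1, -0.0, 1.6]
grip_width: 0.0085
```

Emit:
apply_moves(
  plan=[
    {"tx":0,"ty":0,"tz":-0.5,"rx":0,"ry":0,"rz":0,"jaw":-1},
    {"tx":0,"ty":0,"tz":-0.5,"rx":0,"ry":0,"rz":0,"jaw":-1},
    {"tx":0,"ty":0,"tz":-0.5,"rx":0,"ry":0,"rz":0,"jaw":-1},
  ],
)

```text
time_s: 8.2
position: [0.5072, 0.2087, 0.1222]
tool_rot: [[1.0, 0.007, 0.002], [0.007, -1.0, -0.001], [0.002, 0.001, -1.0]]
ft_force: [-1.2, 0.4, 5.1]
grip_width: 0.0088
```

Run:
```python
from rig import env
o=env.observe();print(o["time_s"],o["position"],o["ft_force"],o["wrist_torque"])
```

```text
8.2 [0.50722038 0.20866523 0.12224408] [-1.23512387  0.44967943  5.06220622] [-0.03791276  0.2354484   0.01014961]
```

Emit:
apply_moves(
  plan=[
    {"tx":-0.7,"ty":0,"tz":0,"rx":0,"ry":0,"rz":0,"jaw":-1},
    {"tx":-0.7,"ty":0,"tz":0,"rx":0,"ry":0,"rz":0,"jaw":-1},
    {"tx":-0.7,"ty":0,"tz":0,"rx":0,"ry":0,"rz":0,"jaw":-1},
  ],
)

```text
time_s: 8.5
position: [0.5065, 0.2087, 0.1222]
tool_rot: [[1.0, 0.007, 0.002], [0.007, -1.0, -0.001], [0.002, 0.001, -1.0]]
ft_force: [0.2, 0.4, 1.5]
grip_width: 0.0092
```

```bash
cat > o.py <<'E'
from rig import env
o=env.observe();print(o["time_s"],o["position"],o["ft_force"],o["wrist_torque"])
E
python3 o.py
```

```text
8.5 [0.50645568 0.20867327 0.12215476] [0.16456685 0.42111909 1.54422737] [ 0.03825742  0.2066891  -0.01794071]
```

Emit:
apply_moves(
  plan=[
    {"tx":-0.1,"ty":0,"tz":-0.5,"rx":0,"ry":0,"rz":0,"jaw":-1},
    {"tx":-0.1,"ty":0,"tz":-0.5,"rx":0,"ry":0,"rz":0,"jaw":-1},
    {"tx":-0.1,"ty":0,"tz":-0.5,"rx":0,"ry":0,"rz":0,"jaw":-1},
  ],
)

```text
time_s: 8.8
position: [0.5065, 0.2087, 0.1219]
tool_rot: [[1.0, 0.007, 0.002], [0.007, -1.0, -0.001], [0.002, 0.001, -1.0]]
ft_force: [-0.4, 0.0, 4.8]
grip_width: 0.009
```

```bash
python3 o.py
```

```text
8.8 [0.50647318 0.20868879 0.12189633] [-0.37988804  0.04803884  4.7537665 ] [-0.046116    0.21546586  0.01395494]
```

Emit:
apply_moves(
  plan=[
    {"tx":-0.2,"ty":1.5,"tz":-0.3,"rx":0,"ry":0,"rz":0,"jaw":-1},
    {"tx":-0.2,"ty":3,"tz":-0.3,"rx":0,"ry":0,"rz":0,"jaw":-1},
    {"tx":-0.2,"ty":4.5,"tz":-0.3,"rx":0,"ry":0,"rz":0,"jaw":-1},
    {"tx":-0.2,"ty":6,"tz":-0.4,"rx":0,"ry":0,"rz":0,"jaw":-1},
    {"tx":-0.2,"ty":6,"tz":-0.4,"rx":0,"ry":0,"rz":0,"jaw":-1},
  ],
)

```text
time_s: 9.3
position: [0.5062, 0.2151, 0.1214]
tool_rot: [[1.0, 0.007, 0.002], [0.007, -1.0, -0.0], [0.002, 0.0, -1.0]]
ft_force: [-1.3, 1.3, 3.0]
grip_width: 0.0091
```

```bash
python3 o.py
```

```text
9.3 [0.50617355 0.21512499 0.12140687] [-1.29058017  1.2689311   2.96105001] [0.37449447 0.24143336 0.00056958]
```

Emit:
apply_moves(
  plan=[
    {"tx":0,"ty":0.5,"tz":-0.4,"rx":0,"ry":0,"rz":0,"jaw":-1},
    {"tx":0,"ty":1,"tz":-0.4,"rx":0,"ry":0,"rz":0,"jaw":-1},
    {"tx":0,"ty":1,"tz":-0.4,"rx":0,"ry":0,"rz":0,"jaw":-1},
  ],
)

```text
time_s: 9.6
position: [0.5061, 0.2162, 0.1208]
tool_rot: [[1.0, 0.007, 0.002], [0.007, -1.0, -0.0], [0.002, 0.0, -1.0]]
ft_force: [-1.5, 0.6, 3.5]
grip_width: 0.0088
```

```bash
python3 o.py
```

```text
9.6 [0.50610459 0.2162085  0.12079976] [-1.50099003  0.56405737  3.46845483] [0.17999146 0.18801032 0.00175032]
```

Emit:
apply_moves(
  plan=[
    {"tx":-0.1,"ty":0.5,"tz":-0.4,"rx":0,"ry":0,"rz":0,"jaw":-1},
    {"tx":-0.1,"ty":1,"tz":-0.4,"rx":0,"ry":0,"rz":0,"jaw":-1},
    {"tx":-0.1,"ty":1,"tz":-0.4,"rx":0,"ry":0,"rz":0,"jaw":-1},
  ],
)

```text
time_s: 9.9
position: [0.506, 0.2172, 0.1203]
tool_rot: [[1.0, 0.007, 0.002], [0.007, -1.0, -0.0], [0.002, 0.0, -1.0]]
ft_force: [-0.3, 0.8, 1.5]
grip_width: 0.009
```

```bash
python3 o.py
python3 - <<'E'
from fit import *
crop(S["image"],170,240,250,330,7,"pics/g1.png")
E
```

```text
9.9 [0.50600956 0.21715539 0.12029663] [-0.32048962  0.77298015  1.54892691] [-0.0347918   0.14207059 -0.01215973]
```

View pics/g1.png

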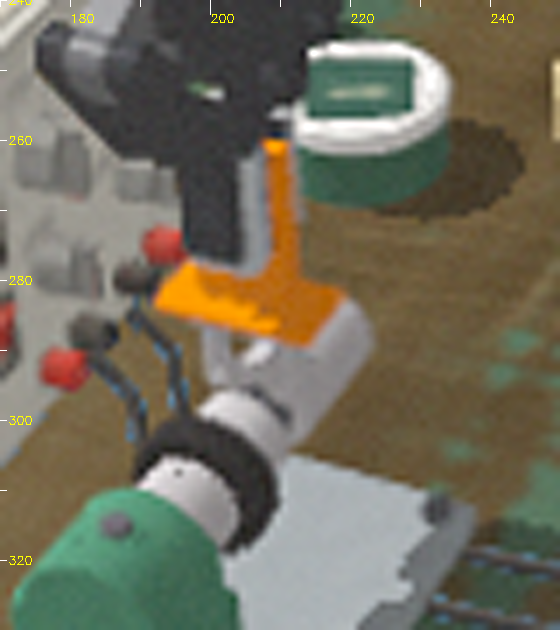

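Emit:
apply_moves(
  plan=[
    {"tx":0,"ty":0,"tz":-0.4,"rx":0,"ry":0,"rz":0,"jaw":-1},
    {"tx":0,"ty":0,"tz":-0.8,"rx":0,"ry":0,"rz":0,"jaw":-1},
    {"tx":0,"ty":0,"tz":-0.8,"rx":0,"ry":0,"rz":0,"jaw":-1},
  ],
)

```text
time_s: 10.3
position: [0.506, 0.2177, 0.1192]
tool_rot: [[1.0, 0.007, 0.002], [0.007, -1.0, 0.001], [0.002, -0.001, -1.0]]
ft_force: [0.6, 5.0, -1.4]
grip_width: 0.0093
```

```bash
python3 o.py
```

```text
10.3 [0.50601471 0.21766564 0.11919838] [ 0.60698877  5.02804277 -1.37341135] [ 0.94802339 -0.05831725 -0.01874865]
```

Emit:
apply_moves(
  plan=[
    {"tx":0,"ty":0.6,"tz":0,"rx":0,"ry":0,"rz":0,"jaw":-1},
    {"tx":0,"ty":0.9,"tz":-0.5,"rx":0,"ry":0,"rz":0,"jaw":-1},
    {"tx":0,"ty":0.9,"tz":-1,"rx":0,"ry":0,"rz":0,"jaw":-1},
    {"tx":0,"ty":0.9,"tz":-1.5,"rx":0,"ry":0,"rz":0,"jaw":-1},
    {"tx":0,"ty":0.9,"tz":-1.5,"rx":0,"ry":0,"rz":0,"jaw":-1},
  ],
)

```text
time_s: 10.8
position: [0.506, 0.2185, 0.1176]
tool_rot: [[1.0, 0.007, 0.001], [0.007, -1.0, 0.001], [0.001, -0.001, -1.0]]
ft_force: [0.2, 0.3, -1.2]
grip_width: 0.0088
```

```bash
python3 o.py
```

```text
10.8 [0.50598574 0.21852064 0.11760848] [ 0.17022521  0.31824086 -1.19728577] [ 0.27297445 -0.02865472  0.00263315]
```

Emit:
apply_moves(
  plan=[
    {"tx":0,"ty":0.1,"tz":-0.6,"rx":0,"ry":0,"rz":0,"jaw":-1},
    {"tx":0,"ty":0.1,"tz":-1.2,"rx":0,"ry":0,"rz":0,"jaw":-1},
    {"tx":0,"ty":0.1,"tz":-1.8,"rx":0,"ry":0,"rz":0,"jaw":-1},
    {"tx":0,"ty":0.1,"tz":-1.8,"rx":0,"ry":0,"rz":0,"jaw":-1},
  ],
)

```text
time_s: 11.2
position: [0.506, 0.2186, 0.1159]
tool_rot: [[1.0, 0.007, 0.001], [0.007, -1.0, 0.001], [0.001, -0.001, -1.0]]
ft_force: [-1.0, 0.4, 1.7]
grip_width: 0.009
```

```bash
python3 o.py
```

```text
11.2 [0.50595135 0.21861479 0.11587738] [-0.9800879   0.41494669  1.72389201] [0.16879547 0.1377973  0.01043947]
```

Emit:
apply_moves(
  plan=[
    {"tx":0,"ty":0,"tz":-0.6,"rx":0,"ry":0,"rz":0,"jaw":-1},
    {"tx":0,"ty":0,"tz":-1.2,"rx":0,"ry":0,"rz":0,"jaw":-1},
    {"tx":0,"ty":0,"tz":-1.2,"rx":0,"ry":0,"rz":0,"jaw":-1},
  ],
)

```text
time_s: 11.5
position: [0.5062, 0.2187, 0.1153]
tool_rot: [[1.0, 0.007, 0.003], [0.007, -1.0, 0.001], [0.003, -0.001, -1.0]]
ft_force: [-1.4, 1.5, 6.6]
grip_width: 0.009
```

```bash
python3 o.py
```

```text
11.5 [0.50617145 0.21869678 0.11533721] [-1.41976079  1.48522152  6.59775296] [ 0.21124408  0.3141121  -0.01955162]
```

Emit:
apply_moves(
  plan=[
    {"tx":-0.3,"ty":0,"tz":-0.6,"rx":0,"ry":0,"rz":0,"jaw":-1},
    {"tx":-0.3,"ty":0,"tz":-1.2,"rx":0,"ry":0,"rz":0,"jaw":-1},
    {"tx":-0.3,"ty":0,"tz":-1.2,"rx":0,"ry":0,"rz":0,"jaw":-1},
  ],
)

```text
time_s: 11.8
position: [0.5062, 0.2188, 0.1151]
tool_rot: [[1.0, 0.007, 0.004], [0.007, -1.0, 0.001], [0.004, -0.001, -1.0]]
ft_force: [-2.1, 1.3, 8.8]
grip_width: 0.0089
```

```bash
python3 o.py
```

```text
11.8 [0.50622613 0.21881959 0.11512219] [-2.10521503  1.26979956  8.76067474] [0.11670818 0.41372219 0.04453189]
```

Emit:
apply_moves(
  plan=[
    {"tx":-0.7,"ty":0,"tz":-1,"rx":0,"ry":0.004,"rz":0,"jaw":-1},
    {"tx":-0.7,"ty":0,"tz":-1.7,"rx":0,"ry":0.004,"rz":0,"jaw":-1},
    {"tx":-0.7,"ty":0,"tz":-1.7,"rx":0,"ry":0.004,"rz":0,"jaw":-1},
  ],
)

```text
time_s: 12.1
position: [0.5062, 0.2189, 0.1145]
tool_rot: [[1.0, 0.007, 0.003], [0.007, -1.0, 0.002], [0.003, -0.002, -1.0]]
ft_force: [-0.8, -0.4, 7.3]
grip_width: 0.009
```

```bash
python3 o.py
```

```text
12.1 [0.50618765 0.21890987 0.11445543] [-0.76712117 -0.37772092  7.26145343] [ 0.11948129  0.10658025 -0.05068755]
```

Emit:
apply_moves(
  plan=[
    {"tx":-0.2,"ty":-0.1,"tz":-1,"rx":0,"ry":0.002,"rz":0,"jaw":-1},
    {"tx":-0.2,"ty":-0.1,"tz":-2,"rx":0,"ry":0.002,"rz":0,"jaw":-1},
    {"tx":-0.2,"ty":-0.1,"tz":-2,"rx":0,"ry":0.002,"rz":0,"jaw":-1},
  ],
)

```text
time_s: 12.4
position: [0.5062, 0.2188, 0.1131]
tool_rot: [[1.0, 0.007, 0.002], [0.007, -1.0, 0.002], [0.002, -0.002, -1.0]]
ft_force: [-0.9, -0.6, 5.2]
grip_width: 0.0089
```

```bash
python3 o.py
```

```text
12.4 [0.50623652 0.21879948 0.11311189] [-0.8824875  -0.5727383   5.22771018] [0.07371793 0.27204953 0.02558   ]
```

Emit:
apply_moves(
  plan=[
    {"tx":-0.2,"ty":0,"tz":-1,"rx":0,"ry":0.002,"rz":0,"jaw":-1},
    {"tx":-0.2,"ty":0,"tz":-2,"rx":0,"ry":0.002,"rz":0,"jaw":-1},
    {"tx":-0.2,"ty":0,"tz":-2.5,"rx":0,"ry":0.002,"rz":0,"jaw":-1},
    {"tx":-0.2,"ty":0,"tz":-2.5,"rx":0,"ry":0.002,"rz":0,"jaw":-1},
  ],
)

```text
time_s: 12.8
position: [0.5062, 0.2188, 0.1109]
tool_rot: [[1.0, 0.007, 0.001], [0.007, -1.0, 0.002], [0.001, -0.002, -1.0]]
ft_force: [-0.4, 0.7, 3.5]
grip_width: 0.0089
```

```bash
python3 o.py
python3 - <<'E'
from fit import *
crop(S["image"],170,240,250,330,7,"pics/i1.png")
E
```

```text
12.8 [0.50618626 0.21882937 0.11090526] [-0.42071997  0.67101753  3.49789007] [ 0.06101433  0.07673523 -0.03272571]
```

View pics/i1.png

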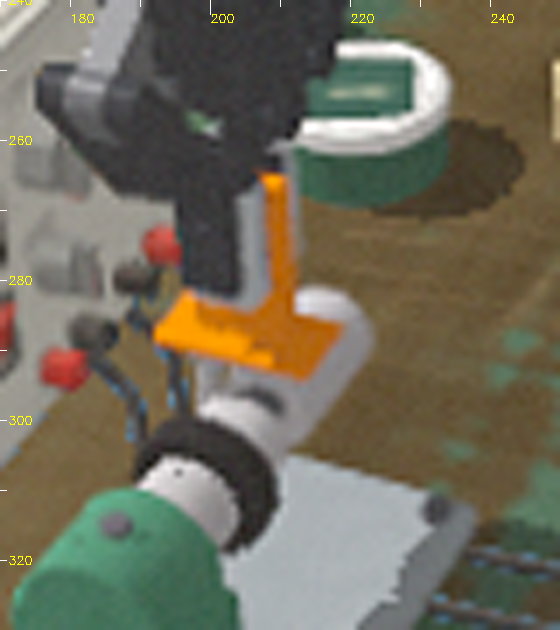

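Progressing well: the clip is moving down in the groove with the jaws spread and the force at 3.5 N. The flange is now at about (205,288).

Emit:
apply_moves(
  plan=[
    {"tx":-0.1,"ty":0,"tz":-1,"rx":0,"ry":0.001,"rz":0,"jaw":-1},
    {"tx":-0.1,"ty":0,"tz":-2,"rx":0,"ry":0.001,"rz":0,"jaw":-1},
    {"tx":-0.1,"ty":0,"tz":-3,"rx":0,"ry":0.001,"rz":0,"jaw":-1},
    {"tx":-0.1,"ty":0,"tz":-4,"rx":0,"ry":0.001,"rz":0,"jaw":-1},
    {"tx":-0.1,"ty":0,"tz":-4,"rx":0,"ry":0.001,"rz":0,"jaw":-1},
  ],
)

```text
time_s: 13.4
position: [0.5057, 0.2188, 0.106]
tool_rot: [[1.0, 0.007, -0.002], [0.007, -1.0, 0.002], [-0.002, -0.002, -1.0]]
ft_force: [0.0, 0.8, -4.9]
grip_width: 0.0088
```

```bash
python3 o.py
```

```text
13.4 [0.50573264 0.21880389 0.1059938 ] [ 0.00844018  0.82097325 -4.94065856] [ 0.22675734 -0.14797873 -0.03060825]
```

Emit:
apply_moves(
  plan=[
    {"tx":0.3,"ty":0,"tz":-1,"rx":0,"ry":-0.001,"rz":0,"jaw":-1},
    {"tx":0.3,"ty":0,"tz":-2,"rx":0,"ry":-0.001,"rz":0,"jaw":-1},
    {"tx":0.3,"ty":0,"tz":-3,"rx":0,"ry":-0.001,"rz":0,"jaw":-1},
    {"tx":0.3,"ty":0,"tz":-4,"rx":0,"ry":-0.001,"rz":0,"jaw":-1},
    {"tx":0.3,"ty":0,"tz":-4,"rx":0,"ry":-0.001,"rz":0,"jaw":-1},
  ],
)

```text
time_s: 13.9
position: [0.5058, 0.2187, 0.1016]
tool_rot: [[1.0, 0.007, -0.002], [0.007, -1.0, 0.002], [-0.002, -0.002, -1.0]]
ft_force: [-0.2, 0.1, -4.9]
grip_width: 0.0089
```

```bash
python3 o.py
```

```text
13.9 [0.50581488 0.21874819 0.10160637] [-0.2347849   0.08272969 -4.88135952] [ 0.02698676 -0.10591894 -0.01652007]
```

Emit:
apply_moves(
  plan=[
    {"tx":0.2,"ty":0,"tz":-0.7,"rx":0,"ry":-0.001,"rz":0,"jaw":-1},
    {"tx":0.2,"ty":0,"tz":-1.4,"rx":0,"ry":-0.001,"rz":0,"jaw":-1},
    {"tx":0.2,"ty":0,"tz":-1.4,"rx":0,"ry":-0.001,"rz":0,"jaw":-1},
  ],
)

```text
time_s: 14.2
position: [0.506, 0.2187, 0.1001]
tool_rot: [[1.0, 0.007, -0.001], [0.007, -1.0, 0.002], [-0.001, -0.002, -1.0]]
ft_force: [-0.1, -0.0, -3.6]
grip_width: 0.0091
```

```bash
python3 o.py
```

```text
14.2 [0.50596894 0.2187238  0.10013739] [-0.11291778 -0.03804202 -3.60111979] [ 0.06021936 -0.04570302 -0.0109067 ]
```

Emit:
apply_moves(
  plan=[
    {"tx":0,"ty":0,"tz":-0.5,"rx":0,"ry":0,"rz":0,"jaw":-1},
    {"tx":0,"ty":0,"tz":-1,"rx":0,"ry":0,"rz":0,"jaw":-1},
    {"tx":0,"ty":0,"tz":-1,"rx":0,"ry":0,"rz":0,"jaw":-1},
  ],
)

```text
time_s: 14.5
position: [0.5061, 0.2188, 0.0996]
tool_rot: [[1.0, 0.007, -0.0], [0.007, -1.0, 0.002], [-0.0, -0.002, -1.0]]
ft_force: [-2.5, -0.4, 3.8]
grip_width: 0.0087
```

```bash
python3 o.py
```

```text
14.5 [0.50608894 0.21876637 0.09959355] [-2.5292808  -0.39948967  3.83890805] [-0.09336774  0.28504167  0.04792769]
```

Emit:
apply_moves(
  plan=[
    {"tx":-0.1,"ty":0,"tz":-0.6,"rx":0,"ry":0,"rz":0,"jaw":-1},
    {"tx":-0.1,"ty":0,"tz":-1.2,"rx":0,"ry":0,"rz":0,"jaw":-1},
    {"tx":-0.1,"ty":0,"tz":-1.2,"rx":0,"ry":0,"rz":0,"jaw":-1},
  ],
)

```text
time_s: 14.8
position: [0.5062, 0.2188, 0.0994]
tool_rot: [[1.0, 0.007, 0.001], [0.007, -1.0, 0.002], [0.001, -0.002, -1.0]]
ft_force: [-3.5, -0.7, 10.0]
grip_width: 0.0088
```

```bash
python3 o.py
python3 - <<'E'
from fit import *
crop(S["image"],170,240,250,330,7,"pics/j1.png")
E
```

```text
14.8 [0.50617708 0.21880186 0.09943296] [-3.46695312 -0.65010597 10.00505219] [-0.17264482  0.62509816 -0.00889769]
```

View pics/j1.png

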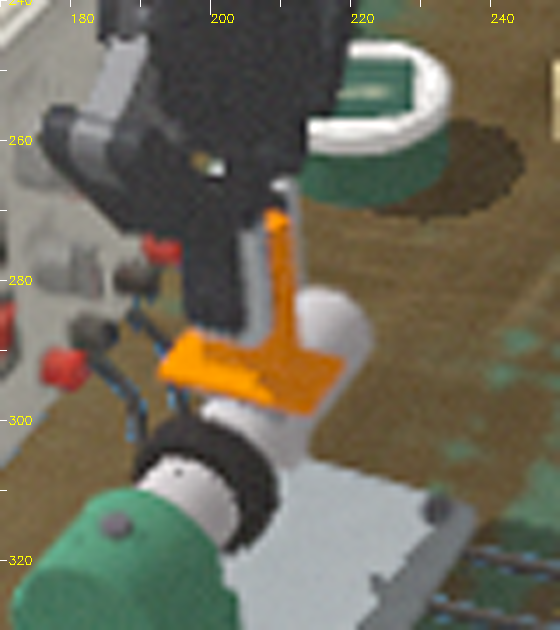

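Emit:
apply_moves(
  plan=[
    {"tx":0,"ty":0,"tz":0.2,"rx":0,"ry":0,"rz":0,"jaw":-1},
    {"tx":0,"ty":0,"tz":0.2,"rx":0,"ry":0,"rz":0,"jaw":-0.35},
    {"tx":0,"ty":0,"tz":0.2,"rx":0,"ry":0,"rz":0,"jaw":-0.35},
    {"tx":0,"ty":0,"tz":0.2,"rx":0,"ry":0,"rz":0,"jaw":-0.35},
    {"tx":0,"ty":0,"tz":0.2,"rx":0,"ry":0,"rz":0,"jaw":-0.35},
  ],
)

```text
time_s: 15.4
position: [0.5062, 0.2188, 0.0995]
tool_rot: [[1.0, 0.007, 0.001], [0.007, -1.0, 0.002], [0.001, -0.002, -1.0]]
ft_force: [0.3, -0.2, -0.4]
grip_width: 0.0274
```

Emit:
apply_moves(
  plan=[
    {"tx":0,"ty":0,"tz":10,"rx":0,"ry":0,"rz":0,"jaw":-0.35},
    {"tx":0,"ty":0,"tz":25,"rx":0,"ry":0,"rz":0,"jaw":-0.35},
    {"tx":0,"ty":0,"tz":50,"rx":0,"ry":0,"rz":0,"jaw":-0.35},
    {"tx":0,"ty":0,"tz":80,"rx":0,"ry":0,"rz":0,"jaw":-0.35},
    {"tx":0,"ty":-40,"tz":110,"rx":0,"ry":0,"rz":0,"jaw":-0.35},
    {"tx":0,"ty":-80,"tz":110,"rx":0,"ry":0,"rz":0,"jaw":-0.35},
    {"tx":0,"ty":-120,"tz":110,"rx":0,"ry":0,"rz":0,"jaw":-0.35},
    {"tx":0,"ty":-160,"tz":110,"rx":0,"ry":0,"rz":0,"jaw":-0.35},
    {"tx":0,"ty":-200,"tz":110,"rx":0,"ry":0,"rz":0,"jaw":-0.35},
    {"tx":0,"ty":-230,"tz":110,"rx":0,"ry":0,"rz":0,"jaw":-0.35},
    {"tx":0,"ty":-230,"tz":110,"rx":0,"ry":0,"rz":0,"jaw":-0.35},
  ],
)

```text
time_s: 16.5
position: [0.5064, -0.0143, 0.2102]
tool_rot: [[1.0, 0.003, 0.002], [0.003, -1.0, 0.001], [0.002, -0.001, -1.0]]
ft_force: [0.1, 0.9, -0.0]
grip_width: 0.0278
```

```bash
python3 o.py
python3 - <<'E'
from fit import *
crop(S["image"],170,240,250,330,7,"pics/k1.png")
crop(T["image"],100,180,180,240,9,"pics/k2.png")
cv2.imwrite("pics/k3.png",S["image"][:,:,::-1])
E
```

```text
16.5 [ 0.50636516 -0.01428221  0.21017935] [ 0.10238337  0.90036487 -0.01490383] [ 0.03906689 -0.03044809 -0.02008122]
```

View pics/k1.png

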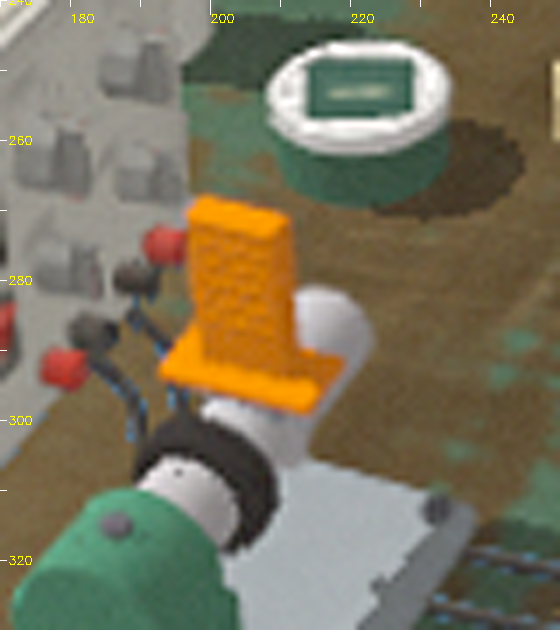

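View pics/k2.png

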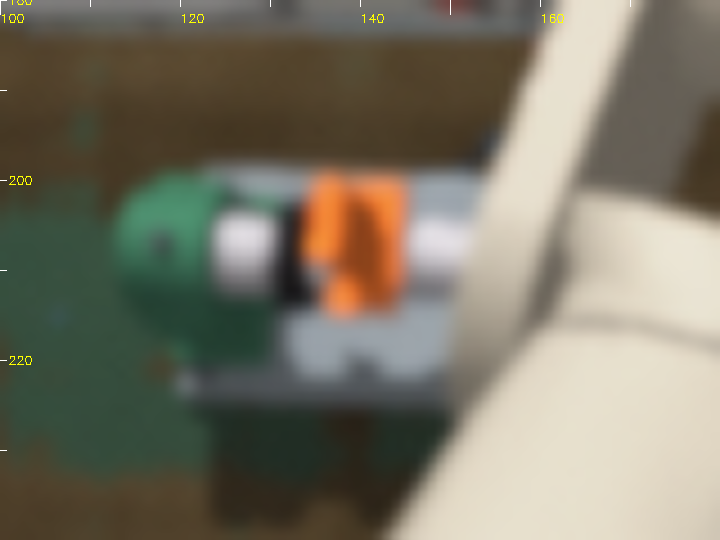

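View pics/k3.png

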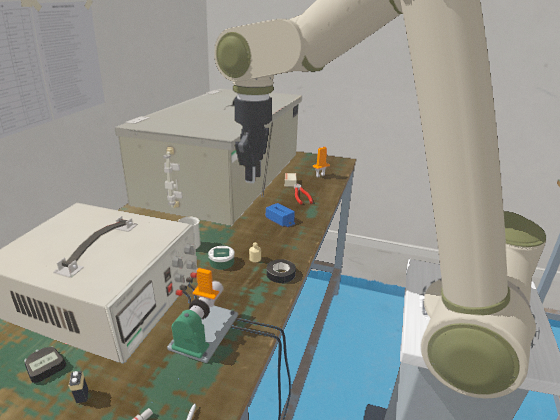

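```bash
python3 - <<'E'
from fit import *
p=[.5062,.2188,.007]
for l,o in(((.022,.011,.081),(193,293)),((-.022,.011,.081),(213.5,299)),((-.022,-.011,.081),(219.5,291.5)),((.013,.005,.132),(197,270)),((-.013,.005,.132),(210.5,272.8)),((-.013,-.005,.132),(211.5,270))): print(proj(S,pose(p,[l]))+.5,o)
E
python3 o.py
```

```text
[[191.36781672 294.08427394]] (193, 293)
[[213.5398689  299.83141915]] (213.5, 299)
[[218.97049323 292.29191315]] (219.5, 291.5)
[[195.2003833  270.11874937]] (197, 270)
[[208.68612372 273.32922833]] (210.5, 272.8)
[[211.32093321 270.07729274]] (211.5, 270)
16.7 [ 0.50615503 -0.01039817  0.20984264] [-0.34670393  0.20036347 -0.49011356] [ 0.00027154 -0.01283616 -0.00561542]
```

```bash
python3 -c "
from rig import env
print(env.close_job())"
```

```text
the job is handed in; nothing more can be done
None
```

The clip is on the spindle, seated in its groove and released, and the job was handed in at about 17 s.

- **Pick-up:** I took the smaller clip from the blue holder and drew it straight up. The larger look-alike was not touched.
- **Finding the groove:** The noses touched the thick part with the TCP at z = 0.122 m. I slid the clip along under a push of 3 to 5 N until it dropped in at y ≈ 0.218 to 0.219 m.
- **Snapping home:** The push peaked at about 9 N, then the clip pulled itself down past the snap point. It met a firm stop at TCP z = 0.0995 m, 22.7 mm below first contact; 22 mm was expected. I checked the seat with a 10 N push and released.

**Last checks:**
- The side picture shows the clip upright in the groove with its flange over the spindle. Its corners match the predicted seated pose to about 2 pixels (roughly 5 mm), so the picture alone cannot confirm the 2 mm limit. That rests mainly on the felt stop.
- The brass weight, the tape roll and the tin look unmoved in the side picture. I did not measure their positions.
- The gripper is clear of everything and reads near-zero force.

**What went wrong or disagreed:**
- Two early move calls were refused because the rows left out some of the motion keys. Nothing moved.
- Some stand base-plate corners disagreed with my camera fit by up to 3 pixels. I therefore relied on the felt contact for the final alignment.
- A side force of up to 3.5 N remained at the final push, which suggests a small offset across the spindle. It fell to zero on release.

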